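# Unload the gluing jig: spacer out, then lamp parts to their pads

### The job

The wooden parts of a small desk lamp are stacked in the gluing jig, locked lengthwise by a dark spacer standing in the gap at the jig's end stop. First pull the spacer up out of the gap and put it in the square tray; then take the stack apart from the top down, one piece at a time, setting each down gently (no dropping), flat and the same way up, wholly on the grey pad of its own shape: the round cap on the round pad, the short block lengthwise on the short pad, the long foot lengthwise on the long pad. Leave the tape roll, the tape measure and the glue bottle where they are.

Things in the scene. Friction and masses are not known exactly. Their poses are not given: they have to be found in the camera images.
- spacer_center (a point): Dark hardwood spacer, 16 mm thick (its x) x 40 mm wide (its y) x 66 mm tall (its z), about 40 g. Stands upright on the jig's base plate (12 mm above the bench) in the 18 mm gap between the end of the foot and the jig's end stop, 1 mm play on each side; its top sticks out 36 mm above the end stop and 44 mm above the foot. The block below the cap ends 38 mm or more from it. Point: its centre, 33 mm below its top. It can be gripped across its thickness and lifted straight out.
- cap_center (a point): Round pale wooden cap, diameter 50 mm, 24 mm tall, about 40 g, with a small dark spot in its top: the uppermost piece of the stack. Point: its centre (12 mm below its top); z up.
- block_center (a point): Short wooden block, 90 mm long (its x) x 56 mm wide (its y) x 24 mm tall, about 85 g: the middle piece of the stack, under the cap, lying along the foot. Point: its centre; z up.
- foot_center (a point): Long wooden foot, 150 mm long (its x) x 60 mm wide (its y) x 22 mm tall, about 140 g: the lowest piece of the stack, lying on the jig's base plate (its underside 12 mm above the bench). Point: its centre; z up.
- jig: Aluminium gluing jig, fixed: base plate 206 mm (x) x 76 mm (y) x 12 mm thick; across its +x end an end stop 22.5 mm thick and 42 mm high above the bench; across its -x end a low stop 14 mm thick, 50 mm wide and 20 mm high above the bench. Its long sides are open. Origin: underside centre of the base plate; the foot's long side lies along x; the spacer stands at about x = +71.5 mm.
- round_pad: Round grey felt-faced pad, diameter 76 mm, 8 mm thick, fixed to the bench. Place of the cap. Origin: centre of its underside (bench height).
- short_pad: Short rectangular grey felt-faced pad, 110 mm (x) x 76 mm (y), 8 mm thick, fixed. Place of the block, its length along the pad's x. Origin: centre of its underside.
- long_pad: Long rectangular grey felt-faced pad, 172 mm (x) x 80 mm (y), 8 mm thick, fixed. Place of the foot, its length along the pad's x. Origin: centre of its underside.
- tray: Square open grey tray, 96 mm x 96 mm outside, 26 mm high, walls and floor 4 mm, fixed. Place of the spacer, which may stand or lie in it. Origin: centre of its underside.
Things that resemble listed ones, but are neither listed nor needed, are in the scene too. Of the things shaped like the part that bears cap_center, the wooden one is meant.

How it is judged (in metres and radians):
On the way, in this order (a step that is already met when the one before it is completed fails the run):
1. the spacer is put in the tray and released, the stack still standing (horizontal distance between spacer_center and tray below 0.042 m and z of spacer_center in the frame of tray below 0.042 m and contact force between the fingers and spacer below 0.05 N and linear speed of spacer below 0.03 m/s and horizontal distance between cap_center and block_center below 0.035 m and height (world z) of cap_center above 0.064 m and horizontal distance between block_center and foot_center below 0.035 m and height (world z) of block_center between 0.04 and 0.06 m and horizontal distance between foot_center and jig below 0.04 m and height (world z) of foot_center below 0.035 m), for 0.2 s.
2. the cap is set on its own pad and released, block and foot still stacked in the jig (horizontal distance between cap_center and round_pad below 0.015 m and z of cap_center in the frame of round_pad below 0.024 m and angle between cap_center's own z axis and vertical below 0.1 rad and contact force between the fingers and cap below 0.05 N and linear speed of cap below 0.03 m/s and horizontal distance between block_center and foot_center below 0.035 m and height (world z) of block_center between 0.04 and 0.06 m and horizontal distance between foot_center and jig below 0.04 m and height (world z) of foot_center below 0.035 m), for 0.2 s.
3. the block is set on its own pad and released, the foot still in the jig (horizontal distance between block_center and short_pad below 0.015 m and z of block_center in the frame of short_pad below 0.024 m and angle between block_center's own z axis and vertical below 0.1 rad and contact force between the fingers and block below 0.05 N and linear speed of block below 0.03 m/s and angle between the x axis of block_center and the x axis of short_pad, either way round below 0.2 rad and horizontal distance between foot_center and jig below 0.04 m and height (world z) of foot_center below 0.035 m), for 0.2 s.
4. the foot is set on its own pad and released (horizontal distance between foot_center and long_pad below 0.015 m and z of foot_center in the frame of long_pad below 0.023 m and angle between foot_center's own z axis and vertical below 0.1 rad and contact force between the fingers and foot below 0.05 N and linear speed of foot below 0.03 m/s and angle between the x axis of foot_center and the x axis of long_pad, either way round below 0.2 rad), for 0.2 s.
At the end, for the whole second after the job is handed in: Spacer in the tray (centre within 42 mm of its centre, under 42 mm above its underside); cap, block and foot flat (0.1 rad), same way up, centred within 15 mm on the round, short and long pad, block and foot lengthwise (0.2 rad); all released and at rest (all of step 4 and horizontal distance between spacer_center and tray below 0.042 m and z of spacer_center in the frame of tray below 0.042 m and contact force between the fingers and spacer below 0.05 N and linear speed of each of spacer, cap, block below 0.03 m/s and horizontal distance between cap_center and round_pad below 0.015 m and z of cap_center in the frame of round_pad below 0.024 m and angle between each of cap_center, block_center's own z axis and vertical below 0.1 rad and contact force between the fingers and cap below 0.05 N and horizontal distance between block_center and short_pad below 0.015 m and z of block_center in the frame of short_pad below 0.024 m and contact force between the fingers and block below 0.05 N and angle between the x axis of block_center and the x axis of short_pad, either way round below 0.2 rad); the robot touches nothing.
It fails at once if the tape roll is disturbed (moved more than 30 mm) (distance of tape_roll from where it was at the start of the episode above 0.03 m).
It fails at once if the tape measure is disturbed (moved more than 30 mm) (distance of tape_measure from where it was at the start of the episode above 0.03 m).
It fails at once if the glue bottle is disturbed (moved more than 30 mm) (distance of glue from where it was at the start of the episode above 0.03 m).
It fails at once if the cap, block or foot is dropped: it falls freely from more than about 25 mm ((linear speed of cap above 0.7 m/s and contact force between anything else and cap below 0.01 N) or (linear speed of block above 0.7 m/s and contact force between anything else and block below 0.01 N) or (linear speed of foot above 0.7 m/s and contact force between anything else and foot below 0.01 N)).
It also fails if it takes over 131 s, if anything falls off the work surface, if the arm or the gripper's body presses on something with over 40 N, if the wrist force passes 120 N, or if a joint passes its speed limit or range.

### The arm

A 6-joint arm with a two-finger parallel gripper is mounted at the origin on the work surface. World frame = base frame: x ahead of the robot, y to its left, z up, the work surface at z = 0. Lengths are in m, angles in degrees, forces in N, time in s.
With the tool pointing down it reaches from about 0.4 to 0.825 m from the base axis. Payload 7 kg.
Tool frame: the origin (TCP) lies on the centre line of the jaws, within the pads' length; the fingertips stand 11 mm ahead of it and the grasp point (between the pads) lies 8 mm behind it; z points along the fingers, y is the line along which they close (so a half turn about z gives the same grasp; the last joint's range is limited). The gripper opens to 88 mm and grips with 3 to 60 N. Pads are 19 mm wide; open, the fingers measure 130 mm over their backs; the gripper's body (78 mm by 193 mm) begins 47 mm behind the grasp point.
Start: joints at [91.908, 20.546, 0.682, 0, -70.136, -16.507], TCP at [0.17, 0.653, 0.238] pointing down, gripper open.
Joint ranges: [-176.03, 176.03], [-82.01, 121.73], [-58.28, 71.71], [-173.87, 95.51], [-174.79, -0.11], [-173.66, 173.66]. Speed limits (degrees/s): [136.94, 136.94, 172.46, 180, 180, 180].

### API

Orientations are given as [roll, pitch, yaw] about the fixed x, y, z axes, in that order (R = Rz(yaw) Ry(pitch) Rx(roll)).
In Python, from plant import r, capture, camera_model, job gives the robot as it stands.
- The arm moves only by the tool drive_tool, never from a script. Its argument "increments" is a list that holds one entry, the list of rows, each a list of 5 numbers: the gripper's target within -1 to 1 (fully open at 1, half-way at 0, shut at -1), then the shift along the tool's x, y, z scaled (see below), then the turn about the tool's z scaled (see below). In form: [[[gripper, tx, ty, tz, roll], ...]]. A call has 1 to 5 rows; each row is the pose to reach, as a shift and turn from the pose commanded when the call began, along the tool's axes at that moment, turning the shorter way round; what a row does not reach only later rows make up. The controller multiplies each number of a shift by 120 mm and each number of a turn by 360 degrees. A row lasts 1/8 s, in which the tool goes at most 62.5 mm and 10.7 degrees, less where a joint would pass 70% of its speed; a pose out of reach is approached as far as the arm can. A call with a number of a shift or a turn outside -1 to 1 is refused whole. A call with a gripper value outside its range is refused whole. The fingers move at their own pace and stop on an object; "squeeze" is the grip in N (left out, the last holds). Time passes only in rows, so rows that repeat a pose let the fingers close. It gives the time, the measured TCP pose, the force, the opening and the grip force at its end, in the units of the state.
- r.get_state(): the state, without advancing time (a new reading comes with each control period).
- capture(name): name is "scene" or "top"; returns the picture (480x640x3 uint8, red, green, blue); there is no depth.
- camera_model(name): a dict with "camera_matrix" (3x3 intrinsics, pixels), "k1" (the pictures are not rectified: a ray, as slopes to the right and down, at radius r is drawn at 1 + k1 r^2 times it, then the intrinsics apply), "rvec" (rotation vector, rad) and "tvec" (3), from world to camera coordinates, as OpenCV has them. Camera axes: x right, y down, z forward; pixel columns grow to the right and rows downward; lengths in m; the calibration is good to about 2 mm. A picture is of the moment at which its call begins. camera_model takes no time and is no camera call.
- job.close_job(): hands the job in; it is judged then, once.
The state is a dict: "time_s": time; "joints": joint angles; "qd": joint speeds; "joint_torque": joint torques, N m; "tcp_pos": TCP position; "eef_rot": TCP orientation; "contact_force": force on the tool from outside, world axes, zero at the start; "moment": the same for the moment, N m; "gripper_width": finger opening in m; "gripper_force": force on a finger pad.
Only numpy, scipy, OpenCV 4.12 (cv2) and the standard library are available. Lean on these libraries where they do the work, as an engineer would, in place of code of your own. Each camera call takes 0.05 s, during which the arm holds its last target. There are 200 camera calls.

## Working session

There is one attempt and no reset: what is moved stays moved. The work goes in short steps, Python scripts to look and compute and a tool call to move; the robot and the scene stay as the last step left them, time stands still between calls to the robot, and variables do not carry over. Pictures are saved under pics/ and viewed, at most 14 in all, crops included, and the job is handed in when it is done.

Besides the shell and the picture viewer there is one more tool, called after "Call:" as name(argument=value, ...), one argument or row to a line, values as JSON. drive_tool: Moves the arm, as the interface text tells. Its arguments: {"type":"object","properties":{"increments":{"type":"array"},"squeeze":{"type":"number"}},"required":["increments"]}

```bash
mkdir -p pics; python3 - <<'E'
from plant import r,capture,camera_model
import cv2
for n in("scene","top"):
    cv2.imwrite(f"pics/{n}0.png",cv2.cvtColor(capture(n),cv2.COLOR_RGB2BGR)); print(camera_model(n))
print(r.get_state())
E
```

```text
{'camera_matrix': array([[578.08950256,   0.        , 315.25542646],
       [  0.        , 578.08950256, 243.94684485],
       [  0.        ,   0.        ,   1.        ]]), 'k1': -0.14647014679506087, 'rvec': array([ 1.78902445,  1.51713087, -0.74902239]), 'tvec': array([-0.08802844, -0.23890639,  1.55874903])}
{'camera_matrix': array([[439.71283872,   0.        , 315.50742697],
       [  0.        , 439.71283872, 245.99176387],
       [  0.        ,   0.        ,   1.        ]]), 'k1': -0.008883862536380575, 'rvec': array([ 2.1341    , -2.10613996,  0.18779687]), 'tvec': array([-0.00923142,  0.51956793,  0.92963178])}
{'time_s': 0.1, 'joints': array([ 9.19064269e+01,  2.05889256e+01,  6.38537041e-01, -1.89337967e-02,
       -7.01374557e+01, -1.65090223e+01]), 'qd': array([ 0.01466763, -0.17196229,  0.07669226,  0.01406728,  0.03412942,
       -0.05824006]), 'joint_torque': array([-7.48153343e-04, -5.84164488e+01,  2.93749738e+01,  7.01553851e+00,
        1.01087141e-02, -5.34005301e-05]), 'tcp_pos': array([0.17006408, 0.65277225, 0.23669093]), 'eef_rot': array([ 1.79910719e+02, -7.89879686e-03, -1.46090359e+01]), 'contact_force': array([-0.09465469,  0.11159774, -0.49366157]), 'moment': array([ 0.02545535, -0.027852  , -0.03113574]), 'gripper_force': 0.0, 'gripper_width': 0.0878832055083914}
```

View pics/top0.png

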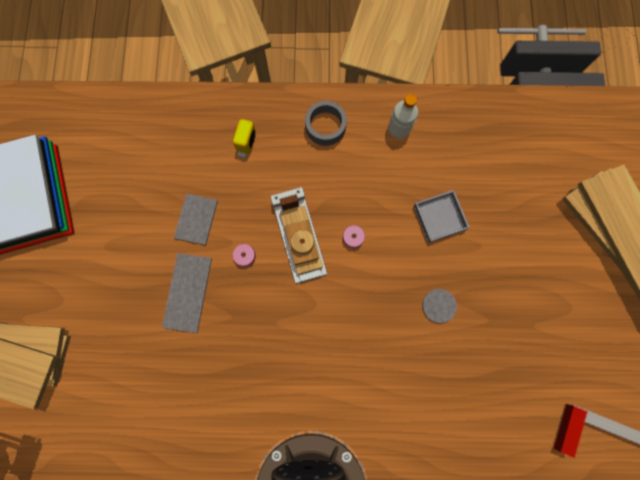

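View pics/scene0.png

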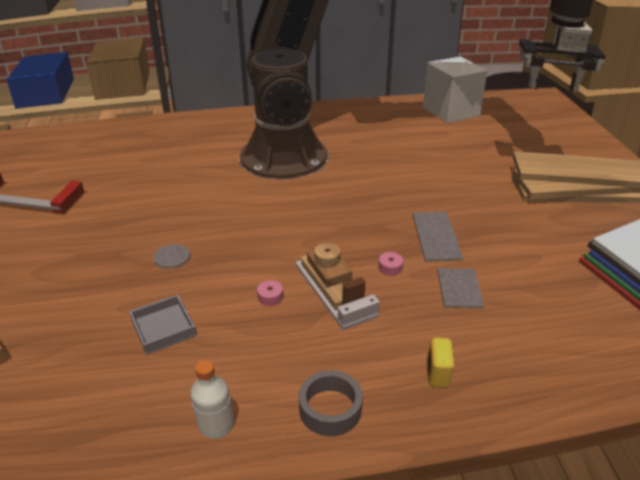

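```bash
cat > h.py <<'E'
import numpy as np,cv2
from plant import r,capture,camera_model
def w(name,px,z):
    m=camera_model(name);K=m["camera_matrix"];R=cv2.Rodrigues(m["rvec"])[0]
    p=cv2.undistortPoints(np.array(px,float).reshape(-1,1,2),K,np.array([m["k1"],0,0,0]))[:,0]
    d=np.c_[p,np.ones(len(p))]@R; c=-R.T@m["tvec"]
    return (c+d*((z-c[2])/d[:,2])[:,None])[:,:2]
def proj(name,P):
    m=camera_model(name)
    return cv2.projectPoints(np.array(P,float).reshape(-1,1,3),m["rvec"],m["tvec"],m["camera_matrix"],np.array([m["k1"],0,0,0]))[0][:,0]
E
python3 - <<'E'
from h import *
im=cv2.imread("pics/top0.png");hsv=cv2.cvtColor(im,cv2.COLOR_BGR2HSV)
mask=((hsv[...,1]<70)).astype(np.uint8)*255
n,l,s,c=cv2.connectedComponentsWithStats(mask)
for i in range(1,n):
    x,y,ww,hh,a=s[i]
    if a<250 or not(150<c[i][0]<480 and 170<c[i][1]<340): continue
    for z in (0.008,):
        pts=np.argwhere(l==i)[:,::-1]
        q=w("top",pts,z)*1000
        (cx,cy),(a1,b1),an=cv2.minAreaRect(q.astype(np.float32))
        print(c[i].round(),a,"rect mm",round(cx,1),round(cy,1),round(a1,1),round(b1,1),round(an,1),"centroid",q.mean(0).round(1), "max px",s[i][:4])
v=cv2.resize(im[180:290,260:370],(800,800),interpolation=cv2.INTER_CUBIC)[:600]
cv2.imwrite("pics/c1.png",cv2.resize(im[180:290,235:375],(763,600),interpolation=cv2.INTER_CUBIC))
s=cv2.imread("pics/scene0.png")
cv2.imwrite("pics/c2.png",cv2.resize(s[235:335,285:405],(720,600),interpolation=cv2.INTER_CUBIC))
E
```

```text
[296. 234.] 1045 rect mm 554.8 39.4 217.9 78.0 16.6 centroid [556.   44.1] max px [271 187  56  96]
[441. 216.] 1791 rect mm 603.1 -294.7 98.4 103.4 19.6 centroid [ 602.7 -294.7] max px [414 191  55  51]
[195. 219.] 1429 rect mm 588.8 281.2 74.9 108.8 78.3 centroid [588.4 281.2] max px [175 194  42  51]
[187. 293.] 2583 rect mm 416.6 290.3 79.4 170.3 82.2 centroid [415.5 290.4] max px [163 254  48  78]
[439. 306.] 864 rect mm 393.2 -282.7 71.7 72.9 0.7 centroid [ 393.6 -282.7] max px [423 290  33  33]
```

View pics/c1.png

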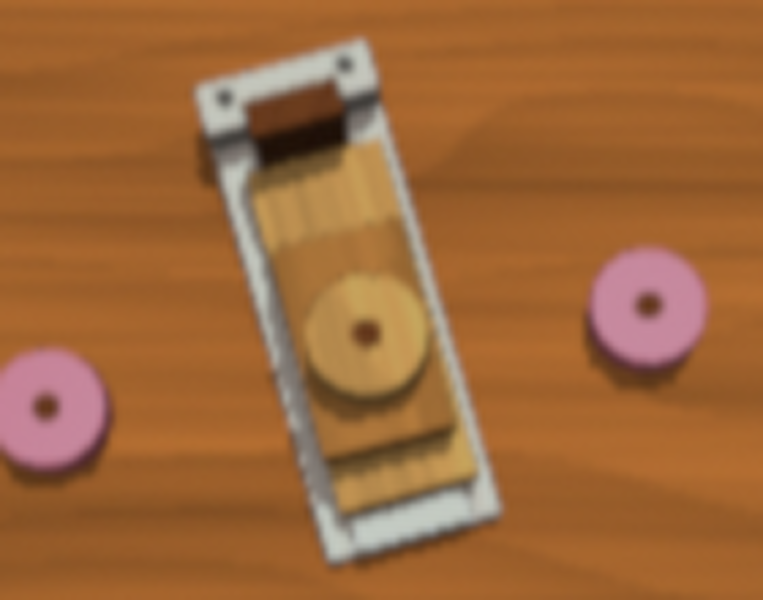

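View pics/c2.png

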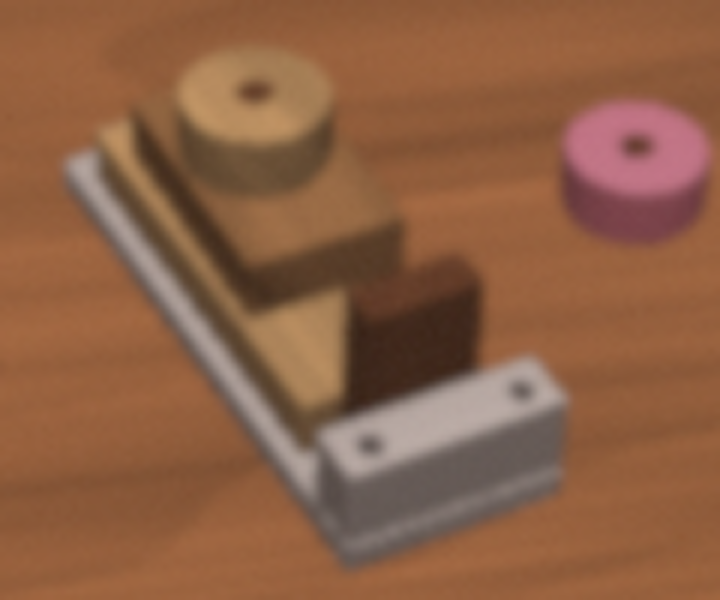

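```bash
python3 - <<'E'
from h import *
T=lambda p:np.array(p)/5.45+[235,180]
S=lambda p:np.array(p)/6+[285,235]
def show(n,q): print(n,(q*1000).round(1).tolist())
sp=w("top",T([(250,105),(338,80),(345,112),(253,137)]),.078);show("spacer",sp);show(" c",sp.mean(0))
show("spacer scene",w("scene",S([(350,290),(455,255),(480,280),(375,317),(415,285)]),.078))
show("cap",w("top",T([(366,333)]),.082));show("cap scene",w("scene",S([(255,91)]),.082))
for n,p,z in(("block",[(270,250),(400,218),(455,428),(327,460)],.058),("foot",[(247,185),(380,142),(477,472),(343,513)],.034)):
    q=w("top",T(p),z);show(n,q);show(" c",q.mean(0)); d=(q[0]+q[1]-q[2]-q[3]);print(np.degrees(np.arctan2(d[1],d[0])),np.linalg.norm(d)/2)
a=w("top",T([(197,85),(365,40)]),.042);b=w("top",T([(332,562),(500,515)]),.012)
show("jig",np.r_[a,b]);d=a.sum(0)-b.sum(0);yaw=np.arctan2(d[1],d[0]);c=(a.sum(0)+b.sum(0))/4;show("c",c);print(np.degrees(yaw),np.linalg.norm(d)/2)
show("spacer from jig",c+.0715*np.array([np.cos(yaw),np.sin(yaw)]))
# tray by top rim (z=.026) long pads at z .008
im=cv2.imread("pics/top0.png");hsv=cv2.cvtColor(im,cv2.COLOR_BGR2HSV)
m=(hsv[190:245,412:471,1]<70);pts=np.argwhere(m)[:,::-1]+[412,190]
print(cv2.minAreaRect((w("top",pts,.026)*1000).astype(np.float32)))
E
```

```text
spacer [[617.7, 75.0], [628.7, 39.7], [615.3, 36.6], [604.4, 73.4]]
 c [616.5, 56.2]
spacer scene [[620.0, 39.7], [609.8, 74.0], [622.1, 78.9], [632.9, 44.6], [621.0, 59.3]]
cap [[523.7, 26.1]]
cap scene [[526.4, 27.7]]
block [[562.5, 67.0], [576.5, 14.2], [490.0, -9.4], [476.3, 41.8]]
 c [526.3, 28.4]
15.76985916609581 0.08970632480986407
foot [[596.0, 79.4], [615.3, 23.8], [475.6, -18.6], [458.0, 36.1]]
 c [536.2, 30.2]
17.148855293680654 0.14534065143409547
jig [[637.0, 100.9], [657.5, 30.7], [440.0, 41.3], [460.7, -28.5]]
c [548.8, 36.1]
16.788353153475263 0.20565911142685145
spacer from jig [617.3, 56.7]
((598.3363037109375, -289.5770263671875), (96.60340118408203, 101.56735229492188), 19.63446044921875)
```

```bash
cat >> h.py <<'E'
def plan(p0,y0,p1,y1):
    """calls (final-row numbers) from pose to pose, tool pointing down"""
    p0,p1=np.array(p0,float),np.array(p1,float); dy=(y1-y0+180)%360-180
    for n in range(1,20):
        out=[];ok=True
        for i in range(n):
            y=np.radians(y0+dy*i/n);d=(p1-p0)/n
            t=np.array([d[0]*np.cos(y)+d[1]*np.sin(y),d[0]*np.sin(y)-d[1]*np.cos(y),-d[2]])/.12
            out.append(np.r_[t,-dy/n/360]); ok&=abs(t).max()<=1 and abs(dy/n)<=50
        if ok: break
    for o in out: print(o.round(3).tolist())
def here():
    s=r.get_state();return s["tcp_pos"],s["eef_rot"][2]
E
python3 -c "
from h import *
plan((.17,.653,.238),-14.6,(.618,.0575,.16),-73.5)"
```

```text
[0.695, 0.552, 0.093, 0.023]
[0.768, 0.444, 0.093, 0.023]
[0.825, 0.327, 0.093, 0.023]
[0.864, 0.203, 0.093, 0.023]
[0.884, 0.074, 0.093, 0.023]
[0.885, -0.056, 0.093, 0.023]
[0.868, -0.185, 0.093, 0.023]
```

Call:
drive_tool(
  increments=[
    [[-0.1,0.35,0.28,0.05,0.012],[-0.1,0.695,0.552,0.093,0.023],[-0.1,0.695,0.552,0.093,0.023],[-0.1,0.695,0.552,0.093,0.023]],
  ],
)

```text
time_s: 0.6
tcp_pos: [0.2343, 0.5681, 0.2265]
eef_rot: [-180.0, 0.0, -22.9]
contact_force: [-0.3, -0.5, -0.1]
gripper_width: 0.0532
gripper_force: 0.0
```

Call:
drive_tool(
  increments=[
    [[-0.1,0.38,0.22,0.05,0.012],[-0.1,0.768,0.444,0.093,0.023],[-0.1,0.768,0.444,0.093,0.023],[-0.1,0.768,0.444,0.093,0.023]],
  ],
)

```text
time_s: 1.1
tcp_pos: [0.2982, 0.4841, 0.2154]
eef_rot: [-180.0, 0.0, -31.1]
contact_force: [-0.2, -0.3, -0.1]
gripper_width: 0.0398
gripper_force: 0.0
```

Call:
drive_tool(
  increments=[
    [[-0.1,0.41,0.16,0.05,0.012],[-0.1,0.825,0.327,0.093,0.023],[-0.1,0.825,0.327,0.093,0.023],[-0.1,0.825,0.327,0.093,0.023]],
  ],
)

```text
time_s: 1.6
tcp_pos: [0.3626, 0.3997, 0.2042]
eef_rot: [-180.0, 0.0, -39.4]
contact_force: [0.3, -0.6, -0.3]
gripper_width: 0.0396
gripper_force: 0.0
```

Call:
drive_tool(
  increments=[
    [[-0.1,0.43,0.1,0.05,0.012],[-0.1,0.864,0.203,0.093,0.023],[-0.1,0.864,0.203,0.093,0.023],[-0.1,0.864,0.203,0.093,0.023]],
  ],
)

```text
time_s: 2.1
tcp_pos: [0.4273, 0.315, 0.1931]
eef_rot: [-180.0, 0.0, -47.6]
contact_force: [-0.1, -0.2, 0.1]
gripper_width: 0.0395
gripper_force: 0.0
```

Call:
drive_tool(
  increments=[
    [[-0.1,0.44,0.04,0.05,0.012],[-0.1,0.884,0.074,0.093,0.023],[-0.1,0.884,0.074,0.093,0.023],[-0.1,0.884,0.074,0.093,0.023]],
  ],
)

```text
time_s: 2.6
tcp_pos: [0.492, 0.2305, 0.1818]
eef_rot: [-180.0, 0.0, -55.9]
contact_force: [-0.3, -0.5, -0.4]
gripper_width: 0.0394
gripper_force: 0.0
```

Call:
drive_tool(
  increments=[
    [[-0.1,0.44,-0.03,0.05,0.012],[-0.1,0.885,-0.056,0.093,0.023],[-0.1,0.885,-0.056,0.093,0.023],[-0.1,0.885,-0.056,0.093,0.023]],
  ],
)

```text
time_s: 3.1
tcp_pos: [0.5569, 0.1462, 0.1707]
eef_rot: [-180.0, 0.0, -64.2]
contact_force: [-0.4, 0.0, 0.3]
gripper_width: 0.0393
gripper_force: 0.0
```

Call:
drive_tool(
  increments=[
    [[-0.1,0.43,-0.09,0.05,0.012],[-0.1,0.868,-0.185,0.093,0.023],[-0.1,0.868,-0.185,0.093,0.023],[-0.1,0.868,-0.185,0.093,0.023],[-0.1,0.868,-0.185,0.093,0.023]],
  ],
)

```text
time_s: 3.72
tcp_pos: [0.6218, 0.0624, 0.1599]
eef_rot: [-180.0, 0.0, -72.4]
contact_force: [-0.1, -0.5, -0.1]
gripper_width: 0.0394
gripper_force: 0.0
```

```bash
python3 - <<'E'
from h import *
print(here())
s=cv2.cvtColor(capture("scene"),cv2.COLOR_RGB2BGR)
cv2.imwrite("pics/c3.png",cv2.resize(s[200:340,260:420],(685,600),interpolation=cv2.INTER_CUBIC))
p,y=here(); plan(p,y,(.618,.0575,.060),-73.5)
E
```

```text
(array([0.62183708, 0.0623826 , 0.15994405]), np.float64(-72.41126384797444))
[0.028, 0.043, 0.833, 0.003]
```

View pics/c3.png

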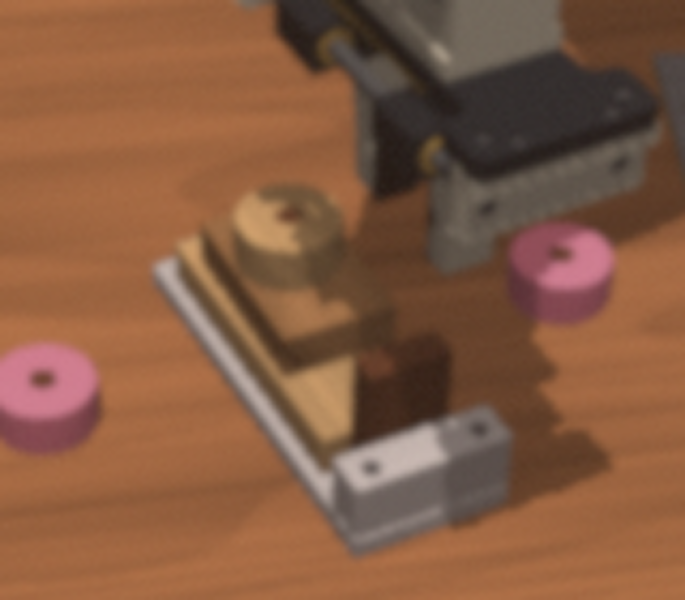

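Call:
drive_tool(
  increments=[
    [[-0.1,0.028,0.043,0.1,0.003],[-0.1,0.028,0.043,0.3,0.003],[-0.1,0.028,0.043,0.42,0.003],[-0.1,0.028,0.043,0.42,0.003]],
  ],
)

```text
time_s: 4.28
tcp_pos: [0.6174, 0.0557, 0.1076]
eef_rot: [179.8, -0.0, -73.6]
contact_force: [0.0, 0.4, 1.5]
gripper_width: 0.0395
gripper_force: 0.0
```

Call:
drive_tool(
  increments=[
    [[-0.1,0,0,0.1,0],[-0.1,0,0,0.2,0],[-0.1,0,0,0.3,0],[-0.1,0,0,0.41,0],[-0.1,0,0,0.41,0]],
  ],
)

```text
time_s: 4.9
tcp_pos: [0.6175, 0.0557, 0.0583]
eef_rot: [179.9, -0.0, -73.7]
contact_force: [0.1, 0.4, -0.5]
gripper_width: 0.0392
gripper_force: 0.0
```

Call:
drive_tool(
  increments=[
    [[-0.35,0,0,0,0],[-0.45,0,0,0,0],[-0.5,0,0,0,0],[-0.55,0,0,0,0]],
  ],
  squeeze=4,
)

```text
time_s: 5.4
tcp_pos: [0.6185, 0.056, 0.0601]
eef_rot: [-180.0, 0.0, -73.6]
contact_force: [-0.2, 0.2, 0.5]
gripper_width: 0.0205
gripper_force: 0.0
```

Call:
drive_tool(
  increments=[
    [[-0.6,0,0,0,0],[-0.65,0,0,0,0],[-0.75,0,0,0,0],[-0.75,0,0,0,0]],
  ],
  squeeze=4,
)

```text
time_s: 5.9
tcp_pos: [0.6187, 0.0561, 0.0599]
eef_rot: [-180.0, 0.0, -73.6]
contact_force: [1.8, 0.4, 0.1]
gripper_width: 0.0164
gripper_force: 4.0
```

Call:
drive_tool(
  increments=[
    [[-0.75,0,0,0,0],[-0.75,0,0,-0.05,0],[-0.75,0,0,-0.12,0],[-0.75,0,0,-0.2,0],[-0.75,0,0,-0.3,0]],
  ],
  squeeze=20,
)

```text
time_s: 6.52
tcp_pos: [0.6182, 0.0559, 0.0967]
eef_rot: [180.0, 0.0, -73.6]
contact_force: [-0.1, -0.7, -0.9]
gripper_width: 0.0161
gripper_force: 20.0
```

Call:
drive_tool(
  increments=[
    [[-0.75,0,0,-0.2,0],[-0.75,0,0,-0.4,0],[-0.75,0,0,-0.6,0],[-0.75,0,0,-0.68,0],[-0.75,0,0,-0.68,0]],
  ],
)

```text
time_s: 7.15
tcp_pos: [0.6185, 0.056, 0.1781]
eef_rot: [-179.9, 0.0, -73.6]
contact_force: [-0.3, 0.4, -1.6]
gripper_width: 0.0157
gripper_force: 20.0
```

```bash
python3 - <<'E'
from h import *
p,y=here();print(p,y); plan(p,y,(.599,-.290,p[2]),-73.5)
E
```

```text
[0.61852534 0.05604031 0.17810338] -73.64393206663144
[0.907, 0.323, -0.0, -0.0]
[0.907, 0.323, -0.0, -0.0]
[0.907, 0.324, -0.0, -0.0]
```

Call:
drive_tool(
  increments=[
    [[-0.75,0.2,0.07,0,0],[-0.75,0.45,0.16,0,0],[-0.75,0.7,0.25,0,0],[-0.75,0.907,0.323,0,0]],
  ],
)

```text
time_s: 7.65
tcp_pos: [0.611, -0.0605, 0.176]
eef_rot: [179.9, 0.0, -73.7]
contact_force: [1.0, -0.7, -0.8]
gripper_width: 0.0161
gripper_force: 20.0
```

Call:
drive_tool(
  increments=[
    [[-0.75,0.2,0.07,0,0],[-0.75,0.45,0.16,0,0],[-0.75,0.7,0.25,0,0],[-0.75,0.907,0.323,0,0]],
  ],
)

```text
time_s: 8.15
tcp_pos: [0.6044, -0.1758, 0.1759]
eef_rot: [179.9, 0.1, -73.7]
contact_force: [-0.0, -0.3, -0.1]
gripper_width: 0.0159
gripper_force: 20.0
```

Call:
drive_tool(
  increments=[
    [[-0.75,0.2,0.07,0,0],[-0.75,0.45,0.16,0,0],[-0.75,0.7,0.25,0,0],[-0.75,0.907,0.323,0,0],[-0.75,0.907,0.323,0,0]],
  ],
)

```text
time_s: 8.78
tcp_pos: [0.5978, -0.2915, 0.1756]
eef_rot: [179.9, 0.1, -73.8]
contact_force: [-0.3, 0.4, -0.8]
gripper_width: 0.0159
gripper_force: 20.0
```

Call:
drive_tool(
  increments=[
    [[-0.75,0,0,0.2,0],[-0.75,0,0,0.4,0],[-0.75,0,0,0.6,0],[-0.75,0,0,0.8,0],[-0.75,0,0,0.8,0]],
  ],
)

```text
time_s: 9.4
tcp_pos: [0.597, -0.2889, 0.0787]
eef_rot: [179.7, 0.2, -73.6]
contact_force: [-0.2, 0.3, -0.7]
gripper_width: 0.0156
gripper_force: 20.0
```

```bash
python3 - <<'E'
from h import *
p,y=here();print(p,y,r.get_state()["contact_force"])
s=cv2.cvtColor(capture("scene"),cv2.COLOR_RGB2BGR)
cv2.imwrite("pics/c4.png",cv2.resize(s[220:370,100:380],(800,429),interpolation=cv2.INTER_CUBIC))
E
```

```text
[ 0.59701794 -0.2889278   0.07870906] -73.63214420341734 [-0.19819945  0.34036969 -0.65790897]
```

View pics/c4.png

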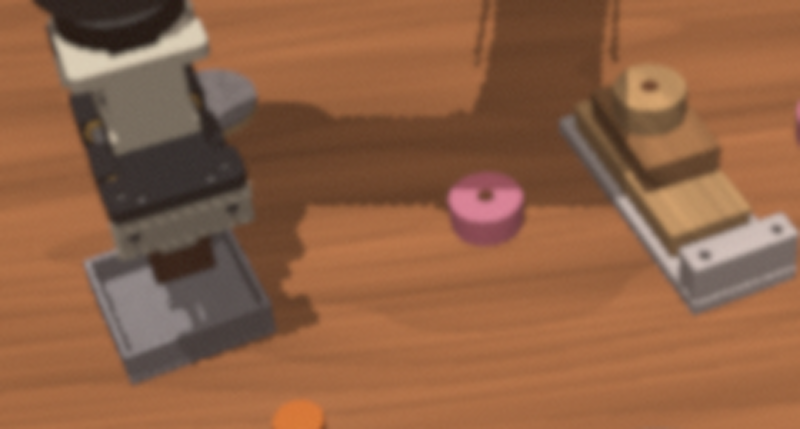

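Call:
drive_tool(
  increments=[
    [[-0.75,0,0,0.07,0],[-0.75,0,0,0.14,0],[-0.75,0,0,0.18,0],[-0.75,0,0,0.205,0],[-0.75,0,0,0.205,0]],
  ],
)

```text
time_s: 10.07
tcp_pos: [0.5987, -0.2901, 0.0567]
eef_rot: [180.0, 0.0, -73.6]
contact_force: [0.0, -0.3, -0.2]
gripper_width: 0.0162
gripper_force: 20.0
```

Call:
drive_tool(
  increments=[
    [[-0.75,0,0,0.006,0],[-0.75,0,0,0.012,0],[-0.75,0,0,0.012,0]],
  ],
)

```text
time_s: 10.45
tcp_pos: [0.5988, -0.2901, 0.0554]
eef_rot: [-180.0, -0.0, -73.6]
contact_force: [-1.0, 0.0, -0.4]
gripper_width: 0.016
gripper_force: 20.0
```

Call:
drive_tool(
  increments=[
    [[-0.75,0,0,0.01,0],[-0.75,0,0,0.02,0],[-0.75,0,0,0.025,0],[-0.75,0,0,0.025,0]],
  ],
)

```text
time_s: 10.95
tcp_pos: [0.5988, -0.2901, 0.0523]
eef_rot: [180.0, 0.0, -73.6]
contact_force: [-0.8, -0.0, -0.2]
gripper_width: 0.0158
gripper_force: 20.0
```

Call:
drive_tool(
  increments=[
    [[-0.75,0,0,0.007,0],[-0.75,0,0,0.013,0],[-0.75,0,0,0.013,0]],
  ],
)

```text
time_s: 11.32
tcp_pos: [0.599, -0.2902, 0.0518]
eef_rot: [-180.0, -0.0, -73.6]
contact_force: [-2.1, 1.2, 6.3]
gripper_width: 0.0157
gripper_force: 20.0
```

Call:
drive_tool(
  increments=[
    [[-0.55,0,0,0,0],[-0.4,0,0,0,0],[-0.2,0,0,0,0],[-0.1,0,0,0,0],[-0.1,0,0,0,0]],
  ],
)

```text
time_s: 11.95
tcp_pos: [0.5988, -0.2901, 0.0508]
eef_rot: [180.0, 0.0, -73.6]
contact_force: [-0.6, 0.5, 1.1]
gripper_width: 0.0394
gripper_force: 0.0
```

Call:
drive_tool(
  increments=[
    [[-0.1,0,0,-0.2,0],[-0.1,0,0,-0.5,0],[-0.1,0,0,-0.9,0],[-0.1,0,0,-1,0],[-0.1,0,0,-1,0]],
  ],
)

```text
time_s: 12.58
tcp_pos: [0.5991, -0.2901, 0.1717]
eef_rot: [-179.9, -0.0, -73.6]
contact_force: [-0.4, 0.2, -1.4]
gripper_width: 0.0396
gripper_force: 0.0
```

```bash
python3 - <<'E'
from h import *
p,y=here();print(p,y)
s=cv2.cvtColor(capture("scene"),cv2.COLOR_RGB2BGR)
cv2.imwrite("pics/c5.png",cv2.resize(s[240:370,100:240],(420,390),interpolation=cv2.INTER_CUBIC))
plan(p,y,(.525,.027,.17),-163.5)
E
```

```text
[ 0.59913044 -0.29009056  0.17166928] -73.64543499492382
[-0.903, -0.05, 0.005, 0.083]
[-0.808, 0.407, 0.005, 0.083]
[-0.497, 0.756, 0.005, 0.083]
```

View pics/c5.png

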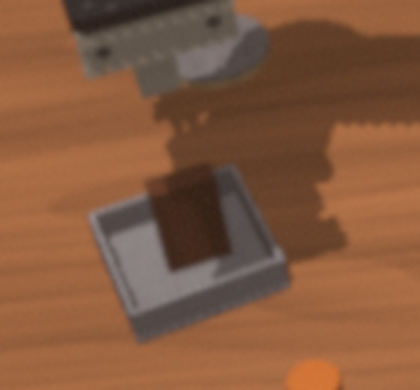

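The spacer stands in the tray. Next is the cap.

Call:
drive_tool(
  increments=[
    [[1,-0.3,-0.017,0,0.027],[1,-0.6,-0.033,0,0.055],[1,-0.903,-0.05,0,0.083],[1,-0.903,-0.05,0,0.083],[1,-0.903,-0.05,0,0.083]],
  ],
)

```text
time_s: 13.25
tcp_pos: [0.5737, -0.1844, 0.1697]
eef_rot: [179.9, -0.0, -103.4]
contact_force: [-0.2, -0.0, 0.1]
gripper_width: 0.0835
gripper_force: 0.0
```

Call:
drive_tool(
  increments=[
    [[1,-0.27,0.135,0,0.027],[1,-0.54,0.27,0,0.055],[1,-0.808,0.407,0,0.083],[1,-0.808,0.407,0,0.083],[1,-0.808,0.407,0,0.083]],
  ],
)

```text
time_s: 13.88
tcp_pos: [0.5494, -0.0794, 0.1704]
eef_rot: [180.0, -0.0, -133.3]
contact_force: [-0.8, -0.4, -0.1]
gripper_width: 0.0877
gripper_force: 0.0
```

Call:
drive_tool(
  increments=[
    [[1,-0.165,0.25,0,0.027],[1,-0.33,0.5,0,0.055],[1,-0.497,0.756,0,0.083],[1,-0.497,0.756,0,0.083],[1,-0.497,0.756,0,0.083]],
  ],
)

```text
time_s: 14.5
tcp_pos: [0.5246, 0.0261, 0.1706]
eef_rot: [-180.0, -0.0, -163.1]
contact_force: [0.3, 0.0, -0.7]
gripper_width: 0.0874
gripper_force: 0.0
```

```bash
python3 - <<'E'
from h import *
p,y=here();print(p,y)
plan(p,y,(.525,.027,.076),-163.5)
E
```

```text
[0.52461746 0.0261239  0.17063415] -163.13268352835112
[-0.005, 0.006, 0.789, 0.001]
```

Call:
drive_tool(
  increments=[
    [[1,0,0,0.2,0],[1,0,0,0.4,0],[1,0,0,0.6,0],[1,0,0,0.79,0],[1,0,0,0.79,0]],
  ],
)

```text
time_s: 15.12
tcp_pos: [0.5233, 0.0252, 0.0744]
eef_rot: [-180.0, -0.2, -163.3]
contact_force: [0.0, -0.5, 1.3]
gripper_width: 0.0874
gripper_force: 0.0
```

Call:
drive_tool(
  increments=[
    [[0.5,0,0,0,0],[0.35,0,0,0,0],[0.28,0,0,0,0],[0.2,0,0,0,0],[0.15,0,0,0,0]],
  ],
  squeeze=3,
)

```text
time_s: 15.75
tcp_pos: [0.5244, 0.027, 0.0763]
eef_rot: [-180.0, 0.0, -163.3]
contact_force: [-0.6, -1.2, 0.8]
gripper_width: 0.0512
gripper_force: 0.5
```

Call:
drive_tool(
  increments=[
    [[0.1,0,0,0,0],[0.0,0,0,0,0],[0,0,0,0,0],[0,0,0,0,0]],
  ],
  squeeze=3,
)

```text
time_s: 16.25
tcp_pos: [0.5244, 0.0269, 0.0762]
eef_rot: [-180.0, 0.0, -163.3]
contact_force: [-0.7, -0.8, 3.8]
gripper_width: 0.0496
gripper_force: 3.0
```

Call:
drive_tool(
  increments=[
    [[0,0,0,0,0],[0,0,0,0,0],[0,0,0,-0.05,0],[0,0,0,-0.15,0],[0,0,0,-0.25,0]],
  ],
  squeeze=12,
)

```text
time_s: 16.88
tcp_pos: [0.5243, 0.027, 0.1069]
eef_rot: [180.0, 0.0, -163.3]
contact_force: [-0.5, -0.2, -0.1]
gripper_width: 0.0496
gripper_force: 12.0
```

Call:
drive_tool(
  increments=[
    [[0,0,0,-0.15,0],[0,0,0,-0.3,0],[0,0,0,-0.4,0],[0,0,0,-0.4,0]],
  ],
)

```text
time_s: 17.38
tcp_pos: [0.5248, 0.0272, 0.1552]
eef_rot: [180.0, 0.1, -163.3]
contact_force: [0.1, -0.1, -1.8]
gripper_width: 0.0498
gripper_force: 12.0
```

```bash
python3 - <<'E'
from h import *
p,y=here();print(p,y)
plan(p,y,(.3935,-.2827,p[2]),y)
E
```

```text
[0.5248095  0.02716944 0.15517486] -163.2773652148904
[0.597, -0.719, -0.0, -0.0]
[0.597, -0.719, -0.0, -0.0]
[0.597, -0.719, -0.0, -0.0]
```

Call:
drive_tool(
  increments=[
    [[0,0.12,-0.14,0,0],[0,0.28,-0.34,0,0],[0,0.45,-0.54,0,0],[0,0.597,-0.719,0,0]],
  ],
)

```text
time_s: 17.88
tcp_pos: [0.4788, -0.0779, 0.1532]
eef_rot: [180.0, -0.1, -163.3]
contact_force: [0.3, 0.1, -0.8]
gripper_width: 0.0498
gripper_force: 12.0
```

Call:
drive_tool(
  increments=[
    [[0,0.12,-0.14,0,0],[0,0.28,-0.34,0,0],[0,0.45,-0.54,0,0],[0,0.597,-0.719,0,0]],
  ],
)

```text
time_s: 18.38
tcp_pos: [0.4349, -0.1809, 0.1533]
eef_rot: [180.0, -0.1, -163.3]
contact_force: [-1.1, 0.0, -0.1]
gripper_width: 0.0499
gripper_force: 12.0
```

Call:
drive_tool(
  increments=[
    [[0,0.12,-0.14,0,0],[0,0.28,-0.34,0,0],[0,0.45,-0.54,0,0],[0,0.597,-0.719,0,0],[0,0.597,-0.719,0,0]],
  ],
)

```text
time_s: 19.0
tcp_pos: [0.3909, -0.2841, 0.1531]
eef_rot: [179.9, -0.1, -163.4]
contact_force: [-0.4, -0.5, 0.1]
gripper_width: 0.0495
gripper_force: 12.0
```

Call:
drive_tool(
  increments=[
    [[0,0,0,0.2,0],[0,0,0,0.4,0],[0,0,0,0.55,0],[0,0,0,0.65,0],[0,0,0,0.65,0]],
  ],
)

```text
time_s: 19.62
tcp_pos: [0.3922, -0.2825, 0.0753]
eef_rot: [179.9, -0.1, -163.3]
contact_force: [-0.2, 0.3, -0.2]
gripper_width: 0.0495
gripper_force: 12.0
```

```bash
python3 - <<'E'
from h import *
p,y=here();print(p,y)
s=cv2.cvtColor(capture("scene"),cv2.COLOR_RGB2BGR)
cv2.imwrite("pics/c6.png",cv2.resize(s[180:300,110:260],(600,480),interpolation=cv2.INTER_CUBIC))
plan(p,y,(.3935,-.2827,.0285),y)
E
```

```text
[ 0.39219569 -0.28251976  0.07525106] -163.27532046386153
[-0.01, -0.005, 0.39, -0.0]
```

View pics/c6.png

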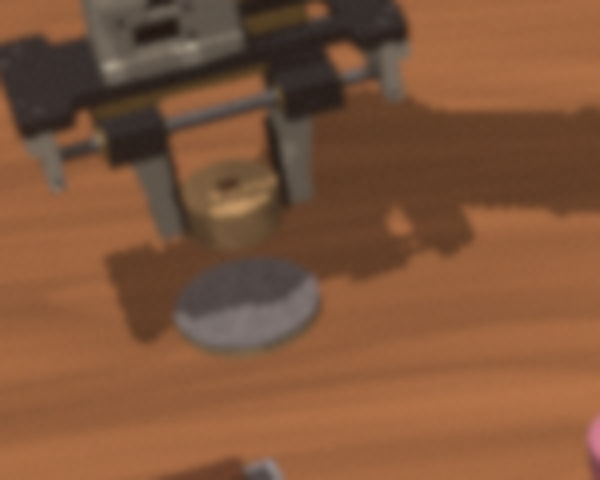

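Call:
drive_tool(
  increments=[
    [[0,-0.01,-0.005,0.12,0],[0,-0.01,-0.005,0.24,0],[0,-0.01,-0.005,0.34,0],[0,-0.01,-0.005,0.39,0],[0,-0.01,-0.005,0.39,0]],
  ],
)

```text
time_s: 20.3
tcp_pos: [0.3939, -0.283, 0.0287]
eef_rot: [180.0, -0.1, -163.3]
contact_force: [-0.0, -0.5, -0.5]
gripper_width: 0.0495
gripper_force: 12.0
```

Call:
drive_tool(
  increments=[
    [[0,0,0,0.005,0],[0,0,0,0.01,0],[0,0,0,0.01,0]],
  ],
)

```text
time_s: 20.68
tcp_pos: [0.3944, -0.2831, 0.0283]
eef_rot: [-180.0, 0.0, -163.3]
contact_force: [0.5, 0.5, -1.4]
gripper_width: 0.0496
gripper_force: 12.0
```

Call:
drive_tool(
  increments=[
    [[0,0,0,0.006,0],[0,0,0,0.012,0],[0,0,0,0.018,0],[0,0,0,0.018,0]],
  ],
)

```text
time_s: 21.18
tcp_pos: [0.3943, -0.2831, 0.0263]
eef_rot: [-180.0, 0.0, -163.3]
contact_force: [-1.7, 2.5, 5.3]
gripper_width: 0.0497
gripper_force: 12.0
```

Contact felt; release, rise, and go over the block.

Call:
drive_tool(
  increments=[
    [[0.2,0,0,0,0],[0.4,0,0,0,0],[0.7,0,0,0,0],[1,0,0,0,0],[1,0,0,0,0]],
  ],
)

```text
time_s: 21.8
tcp_pos: [0.3942, -0.283, 0.0258]
eef_rot: [180.0, -0.0, -163.3]
contact_force: [0.0, -0.5, -0.6]
gripper_width: 0.0844
gripper_force: 0.0
```

Call:
drive_tool(
  increments=[
    [[1,0,0,-0.1,0],[1,0,0,-0.4,0],[1,0,0,-0.8,0],[1,0,0,-1,0],[1,0,0,-1,0]],
  ],
)

```text
time_s: 22.42
tcp_pos: [0.3956, -0.2835, 0.1488]
eef_rot: [-179.8, 0.3, -163.3]
contact_force: [-0.1, 0.0, -0.6]
gripper_width: 0.0871
gripper_force: 0.0
```

```bash
python3 - <<'E'
from h import *
p,y=here();print(p,y)
im=cv2.cvtColor(capture("top"),cv2.COLOR_RGB2BGR)
s=cv2.cvtColor(capture("scene"),cv2.COLOR_RGB2BGR)
a=cv2.resize(im[180:290,260:370],(500,500),interpolation=cv2.INTER_CUBIC)
b=cv2.resize(s[220:300,130:230],(300,240),interpolation=cv2.INTER_CUBIC)
o=np.zeros((500,800,3),np.uint8);o[:,:500]=a;o[:240,500:]=b;cv2.imwrite("pics/c7.png",o)
plan(p,y,(.526,.0287,.13),-163.6)
E
```

```text
[ 0.39557263 -0.28346045  0.14879524] -163.26129388669915
[-0.597, 0.726, 0.052, 0.0]
[-0.595, 0.727, 0.052, 0.0]
[-0.594, 0.728, 0.052, 0.0]
```

View pics/c7.png

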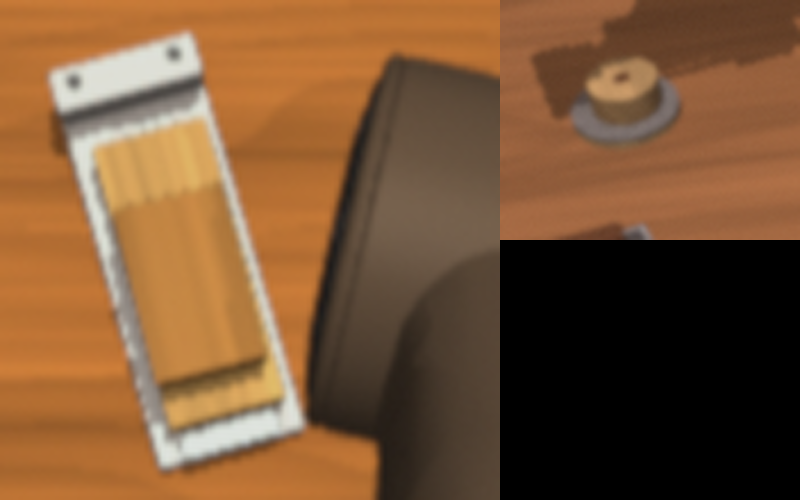

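Call:
drive_tool(
  increments=[
    [[1,-0.2,0.24,0.02,0],[1,-0.4,0.48,0.04,0],[1,-0.597,0.726,0.052,0],[1,-0.597,0.726,0.052,0]],
  ],
)

```text
time_s: 23.02
tcp_pos: [0.4378, -0.1773, 0.1387]
eef_rot: [180.0, -0.1, -163.1]
contact_force: [0.5, -0.3, -0.2]
gripper_width: 0.0878
gripper_force: 0.0
```

Call:
drive_tool(
  increments=[
    [[1,-0.2,0.24,0.02,0],[1,-0.4,0.48,0.04,0],[1,-0.595,0.727,0.052,0],[1,-0.595,0.727,0.052,0]],
  ],
)

```text
time_s: 23.52
tcp_pos: [0.4813, -0.0738, 0.1325]
eef_rot: [180.0, -0.1, -163.2]
contact_force: [-0.5, 0.2, 0.6]
gripper_width: 0.0878
gripper_force: 0.0
```

Call:
drive_tool(
  increments=[
    [[1,-0.2,0.24,0.02,0],[1,-0.4,0.48,0.04,0],[1,-0.594,0.728,0.052,0.001],[1,-0.594,0.728,0.052,0.001],[1,-0.594,0.728,0.052,0.001]],
  ],
)

```text
time_s: 24.15
tcp_pos: [0.5234, 0.0283, 0.1265]
eef_rot: [-180.0, -0.1, -163.7]
contact_force: [-1.0, 0.4, -0.5]
gripper_width: 0.0877
gripper_force: 0.0
```

```bash
python3 - <<'E'
from h import *
T=lambda p:np.array(p)/4.545+[260,180]
for n,p,z in(("block",[(110,212),(220,183),(266,358),(158,386)],.058),("foot",[(93,147),(210,120),(283,402),(172,432)],.034)):
    q=w("top",T(p),z);print(n,q.mean(0)); d=(q[0]+q[1]-q[2]-q[3]);print(np.degrees(np.arctan2(d[1],d[0])),np.linalg.norm(d)/2)
p,y=here();print(p,y)
plan(p,y,(.527,.0290,.051),-163.6)
E
```

```text
block [0.52530126 0.02864627]
15.914711972985836 0.08941178941202946
foot [0.53542163 0.02944418]
15.833254218464763 0.14915534088298585
[0.52341174 0.02829307 0.12646979] -163.6603795536467
[-0.03, -0.003, 0.629, -0.0]
```

Call:
drive_tool(
  increments=[
    [[1,-0.02,0,0.2,0],[1,-0.02,0,0.4,0],[1,-0.02,0,0.55,0],[1,-0.02,0,0.62,0],[1,-0.02,0,0.62,0]],
  ],
)

```text
time_s: 24.78
tcp_pos: [0.5261, 0.0291, 0.0525]
eef_rot: [-180.0, -0.1, -163.7]
contact_force: [0.2, -0.2, -0.2]
gripper_width: 0.0874
gripper_force: 0.0
```

Call:
drive_tool(
  increments=[
    [[0.6,0,0,0,0],[0.45,0,0,0,0],[0.38,0,0,0,0],[0.3,0,0,0,0],[0.25,0,0,0,0]],
  ],
  squeeze=3,
)

```text
time_s: 25.4
tcp_pos: [0.5267, 0.03, 0.053]
eef_rot: [-180.0, 0.0, -163.6]
contact_force: [0.6, -2.0, 2.1]
gripper_width: 0.056
gripper_force: 3.0
```

Call:
drive_tool(
  increments=[
    [[0.2,0,0,0,0],[0.1,0,0,0,0],[0.1,0,0,0,0],[0.1,0,0,0,0]],
  ],
  squeeze=4,
)

```text
time_s: 25.9
tcp_pos: [0.5267, 0.03, 0.053]
eef_rot: [-180.0, 0.0, -163.6]
contact_force: [-0.5, -0.7, 4.9]
gripper_width: 0.0561
gripper_force: 4.0
```

Call:
drive_tool(
  increments=[
    [[0.1,0,0,0,0],[0.1,0,0,0,0],[0.1,0,0,-0.05,0],[0.1,0,0,-0.15,0],[0.1,0,0,-0.25,0]],
  ],
  squeeze=18,
)

```text
time_s: 26.52
tcp_pos: [0.5265, 0.03, 0.0836]
eef_rot: [180.0, -0.0, -163.6]
contact_force: [1.3, 0.2, 0.4]
gripper_width: 0.0559
gripper_force: 18.0
```

Call:
drive_tool(
  increments=[
    [[0.1,0,0,-0.15,0],[0.1,0,0,-0.3,0],[0.1,0,0,-0.4,0],[0.1,0,0,-0.4,0]],
  ],
)

```text
time_s: 27.02
tcp_pos: [0.5271, 0.0302, 0.1319]
eef_rot: [180.0, 0.1, -163.6]
contact_force: [-0.3, 0.6, -0.6]
gripper_width: 0.0559
gripper_force: 18.0
```

```bash
python3 - <<'E'
from h import *
p,y=here();print(p,y)
plan(p,y,(.589,.2812,p[2]),168.4)
E
```

```text
[0.52705068 0.03021506 0.13188629] -163.63264382721613
[-0.362, 0.62, -0.0, 0.026]
[-0.256, 0.671, -0.0, 0.026]
[-0.144, 0.703, -0.0, 0.026]
```

Call:
drive_tool(
  increments=[
    [[0.1,-0.08,0.13,0,0.006],[0.1,-0.18,0.31,0,0.013],[0.1,-0.28,0.48,0,0.02],[0.1,-0.362,0.62,0,0.026]],
  ],
)

```text
time_s: 27.52
tcp_pos: [0.547, 0.1143, 0.1299]
eef_rot: [-180.0, -0.1, -173.1]
contact_force: [0.4, -0.2, -0.4]
gripper_width: 0.056
gripper_force: 18.0
```

Call:
drive_tool(
  increments=[
    [[0.1,-0.06,0.16,0,0.006],[0.1,-0.13,0.34,0,0.013],[0.1,-0.2,0.52,0,0.02],[0.1,-0.256,0.671,0,0.026]],
  ],
)

```text
time_s: 28.02
tcp_pos: [0.5676, 0.1979, 0.1297]
eef_rot: [-180.0, -0.1, 177.6]
contact_force: [0.8, -0.0, -0.2]
gripper_width: 0.0561
gripper_force: 18.0
```

Call:
drive_tool(
  increments=[
    [[0.1,-0.03,0.16,0,0.006],[0.1,-0.07,0.34,0,0.013],[0.1,-0.11,0.54,0,0.02],[0.1,-0.144,0.703,0,0.026],[0.1,-0.144,0.703,0,0.026]],
  ],
)

```text
time_s: 28.65
tcp_pos: [0.5884, 0.2817, 0.1294]
eef_rot: [-179.9, -0.1, 168.3]
contact_force: [-1.4, 0.4, -1.2]
gripper_width: 0.0559
gripper_force: 18.0
```

Call:
drive_tool(
  increments=[
    [[0.1,0,0,0.15,0],[0.1,0,0,0.3,0],[0.1,0,0,0.45,0],[0.1,0,0,0.6,0],[0.1,0,0,0.6,0]],
  ],
)

```text
time_s: 29.28
tcp_pos: [0.5877, 0.2799, 0.0565]
eef_rot: [-179.8, -0.1, 168.3]
contact_force: [-0.2, 0.4, -0.3]
gripper_width: 0.0558
gripper_force: 18.0
```

```bash
python3 - <<'E'
from h import *
p,y=here();print(p,y)
s=cv2.cvtColor(capture("scene"),cv2.COLOR_RGB2BGR)
cv2.imwrite("pics/c8.png",cv2.resize(s[190:320,380:540],(600,488),interpolation=cv2.INTER_CUBIC))
plan(p,y,(.589,.2812,.030),168.4)
E
```

```text
[0.58765692 0.27989637 0.05652975] 168.25937863066343
[-0.009, 0.013, 0.221, -0.0]
```

View pics/c8.png

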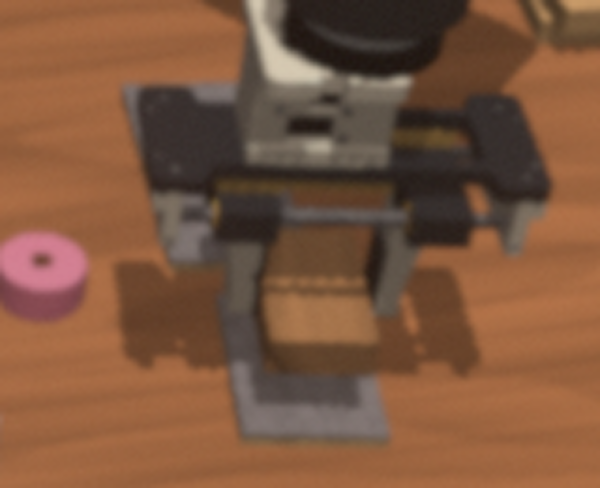

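Call:
drive_tool(
  increments=[
    [[0.1,0,0,0.07,0],[0.1,0,0,0.13,0],[0.1,0,0,0.19,0],[0.1,0,0,0.22,0],[0.1,0,0,0.22,0]],
  ],
)

```text
time_s: 29.95
tcp_pos: [0.5885, 0.2807, 0.032]
eef_rot: [-180.0, -0.0, 168.3]
contact_force: [-0.9, -0.1, -1.0]
gripper_width: 0.0557
gripper_force: 18.0
```

Call:
drive_tool(
  increments=[
    [[0.1,0,0,0.007,0],[0.1,0,0,0.014,0],[0.1,0,0,0.02,0],[0.1,0,0,0.02,0]],
  ],
)

```text
time_s: 30.45
tcp_pos: [0.5887, 0.2808, 0.03]
eef_rot: [180.0, 0.0, 168.3]
contact_force: [0.3, 0.9, -0.1]
gripper_width: 0.056
gripper_force: 18.0
```

Call:
drive_tool(
  increments=[
    [[0.1,0,0,0.007,0],[0.1,0,0,0.014,0],[0.1,0,0,0.02,0],[0.1,0,0,0.02,0]],
  ],
)

```text
time_s: 30.95
tcp_pos: [0.5886, 0.2808, 0.0275]
eef_rot: [-180.0, -0.0, 168.3]
contact_force: [0.0, -0.3, -0.6]
gripper_width: 0.0557
gripper_force: 18.0
```

Call:
drive_tool(
  increments=[
    [[0.1,0,0,0.004,0],[0.1,0,0,0.008,0],[0.1,0,0,0.008,0]],
  ],
)

```text
time_s: 31.32
tcp_pos: [0.5887, 0.2808, 0.0271]
eef_rot: [180.0, 0.0, 168.3]
contact_force: [-2.2, 0.2, 4.8]
gripper_width: 0.0559
gripper_force: 18.0
```

Call:
drive_tool(
  increments=[
    [[0.35,0,0,0,0],[0.5,0,0,0,0],[0.8,0,0,0,0],[1,0,0,0,0],[1,0,0,0,0]],
  ],
)

```text
time_s: 31.95
tcp_pos: [0.5886, 0.2808, 0.0265]
eef_rot: [-180.0, -0.0, 168.3]
contact_force: [-0.2, 0.7, -0.4]
gripper_width: 0.0864
gripper_force: 0.0
```

Call:
drive_tool(
  increments=[
    [[1,0,0,-0.1,0],[1,0,0,-0.4,0],[1,0,0,-0.8,0],[1,0,0,-0.9,0],[1,0,0,-0.9,0]],
  ],
)

```text
time_s: 32.58
tcp_pos: [0.589, 0.2812, 0.1362]
eef_rot: [179.9, 0.1, 168.3]
contact_force: [-0.5, -0.1, -0.4]
gripper_width: 0.0877
gripper_force: 0.0
```

```bash
python3 - <<'E'
from h import *
p,y=here();print(p,y)
plan(p,y,(.536,.031,.11),-163.6)
E
```

```text
[0.58903934 0.28121213 0.13620651] 168.27784965624747
[0.003, -0.71, 0.073, -0.026]
[0.119, -0.7, 0.073, -0.026]
[0.231, -0.672, 0.073, -0.026]
```

Call:
drive_tool(
  increments=[
    [[1,0,-0.24,0.02,-0.009],[1,0,-0.5,0.05,-0.018],[1,0.003,-0.71,0.073,-0.026],[1,0.003,-0.71,0.073,-0.026]],
  ],
)

```text
time_s: 33.08
tcp_pos: [0.5696, 0.1955, 0.1243]
eef_rot: [-179.9, -0.2, 177.6]
contact_force: [0.3, 0.3, -0.7]
gripper_width: 0.0874
gripper_force: 0.0
```

Call:
drive_tool(
  increments=[
    [[1,0.04,-0.24,0.02,-0.009],[1,0.08,-0.5,0.05,-0.018],[1,0.119,-0.7,0.073,-0.026],[1,0.119,-0.7,0.073,-0.026]],
  ],
)

```text
time_s: 33.58
tcp_pos: [0.5525, 0.113, 0.1161]
eef_rot: [-180.0, -0.1, -173.1]
contact_force: [0.7, 0.3, 0.0]
gripper_width: 0.0873
gripper_force: 0.0
```

Call:
drive_tool(
  increments=[
    [[1,0.08,-0.24,0.02,-0.009],[1,0.16,-0.48,0.05,-0.018],[1,0.231,-0.672,0.073,-0.026],[1,0.231,-0.672,0.073,-0.026],[1,0.231,-0.672,0.073,-0.026]],
  ],
)

```text
time_s: 34.2
tcp_pos: [0.5362, 0.0316, 0.1082]
eef_rot: [-180.0, 0.0, -163.7]
contact_force: [-0.6, -0.5, -0.6]
gripper_width: 0.0875
gripper_force: 0.0
```

```bash
python3 - <<'E'
from h import *
p,y=here();print(p,y)
s=cv2.cvtColor(capture("scene"),cv2.COLOR_RGB2BGR)
cv2.imwrite("pics/c9.png",cv2.resize(s[190:330,280:520],(800,467),interpolation=cv2.INTER_CUBIC))
plan(p,y,(.536,.031,.030),-163.6)
E
```

```text
[0.53617351 0.03155809 0.10822265] -163.69038536039093
[0.003, -0.004, 0.652, -0.0]
```

View pics/c9.png

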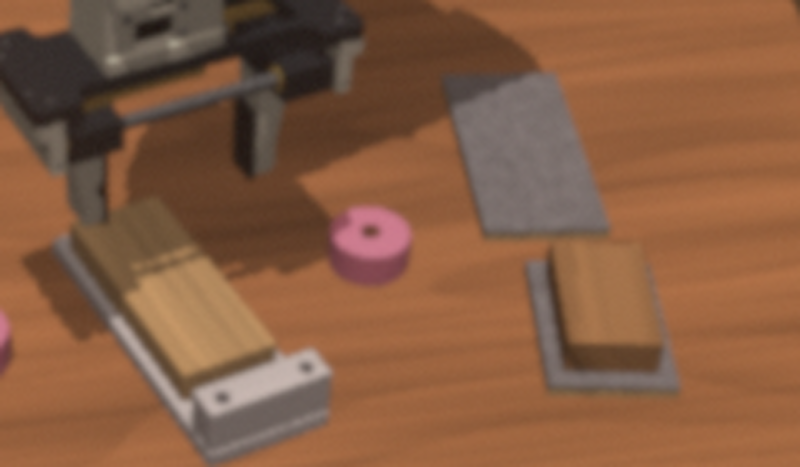

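Call:
drive_tool(
  increments=[
    [[1,0,0,0.2,0],[1,0,0,0.4,0],[1,0,0,0.55,0],[1,0,0,0.64,0],[1,0,0,0.64,0]],
  ],
)

```text
time_s: 34.88
tcp_pos: [0.5354, 0.0311, 0.0309]
eef_rot: [-180.0, -0.1, -163.6]
contact_force: [0.3, -0.9, 0.5]
gripper_width: 0.0876
gripper_force: 0.0
```

Call:
drive_tool(
  increments=[
    [[0.6,0,0,0,0],[0.5,0,0,0,0],[0.42,0,0,0,0],[0.36,0,0,0,0],[0.3,0,0,0,0]],
  ],
  squeeze=3,
)

```text
time_s: 35.5
tcp_pos: [0.5358, 0.0305, 0.0319]
eef_rot: [-180.0, 0.0, -163.6]
contact_force: [-0.8, -2.0, 3.6]
gripper_width: 0.06
gripper_force: 3.0
```

Call:
drive_tool(
  increments=[
    [[0.25,0,0,0,0],[0.15,0,0,0,0],[0.15,0,0,0,0],[0.15,0,0,0,0]],
  ],
  squeeze=5,
)

```text
time_s: 36.0
tcp_pos: [0.5358, 0.0305, 0.0319]
eef_rot: [-180.0, 0.0, -163.6]
contact_force: [-0.4, -2.8, 4.9]
gripper_width: 0.0599
gripper_force: 5.0
```

Call:
drive_tool(
  increments=[
    [[0.15,0,0,0,0],[0.15,0,0,0,0],[0.15,0,0,-0.05,0],[0.15,0,0,-0.15,0],[0.15,0,0,-0.25,0]],
  ],
  squeeze=25,
)

```text
time_s: 36.62
tcp_pos: [0.5354, 0.0308, 0.0623]
eef_rot: [180.0, -0.0, -163.6]
contact_force: [-0.2, 0.7, -2.1]
gripper_width: 0.0596
gripper_force: 25.0
```

Call:
drive_tool(
  increments=[
    [[0.15,0,0,-0.15,0],[0.15,0,0,-0.3,0],[0.15,0,0,-0.5,0],[0.15,0,0,-0.6,0],[0.15,0,0,-0.6,0]],
  ],
)

```text
time_s: 37.25
tcp_pos: [0.536, 0.031, 0.1345]
eef_rot: [180.0, 0.1, -163.6]
contact_force: [0.1, -0.2, -2.2]
gripper_width: 0.0595
gripper_force: 25.0
```

```bash
python3 - <<'E'
from h import *
p,y=here();print(p,y)
plan(p,y,(.4165,.2904,p[2]),172.3)
E
```

```text
[0.53598793 0.03097075 0.13451009] -163.63904308265302
[0.115, 0.785, -0.0, 0.022]
[0.224, 0.761, -0.0, 0.022]
[0.328, 0.722, -0.0, 0.022]
```

Call:
drive_tool(
  increments=[
    [[0.15,0.02,0.16,0,0.005],[0.15,0.05,0.37,0,0.011],[0.15,0.08,0.58,0,0.017],[0.15,0.115,0.785,0,0.022]],
  ],
)

```text
time_s: 37.75
tcp_pos: [0.4948, 0.1176, 0.1324]
eef_rot: [-180.0, -0.1, -171.6]
contact_force: [-0.5, 0.5, -2.2]
gripper_width: 0.0593
gripper_force: 25.0
```

Call:
drive_tool(
  increments=[
    [[0.15,0.05,0.17,0,0.005],[0.15,0.11,0.38,0,0.011],[0.15,0.17,0.58,0,0.017],[0.15,0.224,0.761,0,0.022]],
  ],
)

```text
time_s: 38.25
tcp_pos: [0.4548, 0.2039, 0.1325]
eef_rot: [-179.9, -0.1, -179.5]
contact_force: [-0.1, 0.6, -1.2]
gripper_width: 0.0595
gripper_force: 25.0
```

Call:
drive_tool(
  increments=[
    [[0.15,0.08,0.18,0,0.005],[0.15,0.17,0.38,0,0.011],[0.15,0.26,0.57,0,0.017],[0.15,0.328,0.722,0,0.022],[0.15,0.328,0.722,0,0.022]],
  ],
)

```text
time_s: 38.88
tcp_pos: [0.4149, 0.2904, 0.1326]
eef_rot: [-179.9, -0.0, 172.7]
contact_force: [0.2, -1.5, -2.1]
gripper_width: 0.06
gripper_force: 25.0
```

Call:
drive_tool(
  increments=[
    [[0.15,0,0,0.15,0],[0.15,0,0,0.3,0],[0.15,0,0,0.45,0],[0.15,0,0,0.6,0],[0.15,0,0,0.6,0]],
  ],
)

```text
time_s: 39.5
tcp_pos: [0.415, 0.2881, 0.0599]
eef_rot: [-179.8, -0.1, 172.6]
contact_force: [-0.1, 0.4, -1.3]
gripper_width: 0.0595
gripper_force: 25.0
```

```bash
python3 - <<'E'
from h import *
p,y=here();print(p,y)
plan(p,y,(.4165,.2904,.031),172.3)
s=cv2.cvtColor(capture("scene"),cv2.COLOR_RGB2BGR)
cv2.imwrite("pics/c10.png",cv2.resize(s[160:320,360:540],(600,533),interpolation=cv2.INTER_CUBIC))
E
```

```text
[0.41496725 0.28811897 0.05992085] 172.58347591151394
[-0.01, 0.02, 0.241, 0.001]
```

View pics/c10.png

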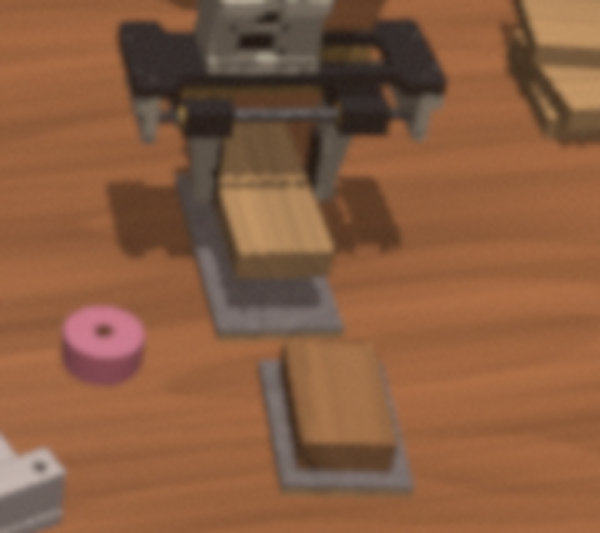

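The foot hangs aligned about 30 mm above the long pad; lower it.

Call:
drive_tool(
  increments=[
    [[0.15,0,0.005,0.07,0],[0.15,0,0.01,0.14,0],[0.15,0,0.01,0.2,0],[0.15,0,0.01,0.235,0],[0.15,0,0.01,0.235,0]],
  ],
)

```text
time_s: 40.17
tcp_pos: [0.4157, 0.2909, 0.0329]
eef_rot: [-180.0, -0.0, 172.6]
contact_force: [0.2, 0.1, -1.4]
gripper_width: 0.0597
gripper_force: 25.0
```

Call:
drive_tool(
  increments=[
    [[0.15,0,0,0.007,0],[0.15,0,0,0.014,0],[0.15,0,0,0.022,0],[0.15,0,0,0.022,0]],
  ],
)

```text
time_s: 40.67
tcp_pos: [0.4158, 0.2911, 0.0307]
eef_rot: [180.0, 0.0, 172.6]
contact_force: [-0.5, 0.7, -2.4]
gripper_width: 0.0598
gripper_force: 25.0
```

Call:
drive_tool(
  increments=[
    [[0.15,0,0,0.007,0],[0.15,0,0,0.013,0],[0.15,0,0,0.018,0],[0.15,0,0,0.018,0]],
  ],
)

```text
time_s: 41.18
tcp_pos: [0.4158, 0.291, 0.0285]
eef_rot: [-180.0, -0.0, 172.6]
contact_force: [0.6, 0.2, -1.3]
gripper_width: 0.0593
gripper_force: 25.0
```

Call:
drive_tool(
  increments=[
    [[0.15,0,0,0.004,0],[0.15,0,0,0.007,0],[0.15,0,0,0.007,0]],
  ],
)

```text
time_s: 41.55
tcp_pos: [0.4158, 0.2911, 0.0279]
eef_rot: [180.0, 0.0, 172.6]
contact_force: [-1.8, -0.8, 3.3]
gripper_width: 0.0598
gripper_force: 25.0
```

Call:
drive_tool(
  increments=[
    [[0.4,0,0,0,0],[0.5,0,0,0,0],[0.8,0,0,0,0],[1,0,0,0,0],[1,0,0,0,0]],
  ],
)

```text
time_s: 42.18
tcp_pos: [0.4158, 0.2911, 0.0277]
eef_rot: [180.0, -0.0, 172.6]
contact_force: [0.5, 0.1, 0.9]
gripper_width: 0.0863
gripper_force: 0.0
```

Call:
drive_tool(
  increments=[
    [[1,0,0,-0.1,0],[1,0,0,-0.4,0],[1,0,0,-0.8,0],[1,0,0,-1,0],[1,0,0,-1,0]],
  ],
)

```text
time_s: 42.8
tcp_pos: [0.4167, 0.2922, 0.1507]
eef_rot: [179.7, 0.2, 172.6]
contact_force: [-0.7, 0.8, -0.7]
gripper_width: 0.0876
gripper_force: 0.0
```

```bash
python3 - <<'E'
from h import *
print(r.get_state()["contact_force"])
cv2.imwrite("pics/c11.png",cv2.cvtColor(capture("scene"),cv2.COLOR_RGB2BGR))
E
```

```text
[-0.72116411  0.76611941 -0.71646855]
```

View pics/c11.png

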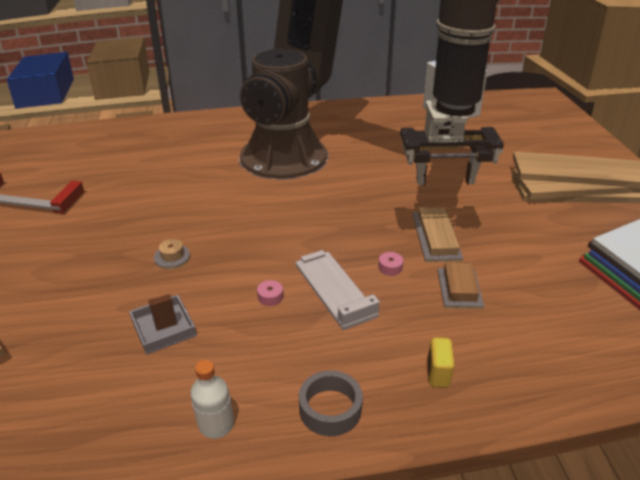

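All pieces are on their pads: cap (171,252), block (461,283), foot (438,233), and the spacer in the tray at (163,312). The jig is empty and the bottle, tape roll and tape measure have not moved.

```bash
python3 -c "
from plant import job
print(job.close_job())"
```

```text
the job is handed in; nothing more can be done
None
```

The job is handed in, with no verdict returned: in the last picture the spacer stands in the tray, the cap, block and foot lie on their own pads, and the tape roll, tape measure and glue bottle look unmoved.

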